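# Turn the spice turntable until the pepper mill is at the pointer

### The job

Turn the wooden turntable by gently pushing the knobs on its rim with a fingertip, without gripping them, until the pepper mill stands right at the front, in line with the steel pointer that sticks out from under the board. Do not touch, lift or upset anything that stands on the turntable, and leave the things around it where they are; finish with the turntable at rest and your hand clear.

Things in the scene. Friction and masses are not known exactly. Their poses are not given: they have to be found in the camera images.
- foot: The turntable's flat steel foot, fixed to the worktop under the board. Origin on the turning axis, at worktop height; z up. A steel tongue 22 mm wide, 8 mm high, runs along its own -x and shows beyond the board's edge as a pointer. Its direction varies from start to start by up to 0.45 rad either side of straight towards the robot.
- pointer (a point): Upper side of the pointer's pointed tip, 197 mm from the turning axis, 8 mm above the worktop. (Mind the wall cabinet above the back of the worktop: its underside is 458 mm above the worktop, its knobs reach forward to about x = 0.59 m, its right end is at about y = -0.21 m.)
- turntable: Round pale wooden board, 330 mm across, 18 mm thick, top 40 mm above the worktop. Turns either way about the vertical axis through its centre, without stops, and has eight knobs on its rim. Origin at the centre of its underside, 22 mm above the worktop; z up; its axes turn with it. The bearing drags a little: about 1 to 2 N at a knob turns it, and it stops almost at once when no longer pushed.
- knob0 (a point): Centre of the top of one of the eight equal upright wooden finger knobs on the rim: the one on the turntable's own +x axis. The others follow every 45 degrees. Knob centres are 153 mm from the turning axis; each is 44 mm high (from 40 to 84 mm above the worktop; this point at 84), 15 mm thick at the waist, 20 mm at the head.
- pepper_mill: Turned wooden pepper mill, 58 mm in diameter, 165 mm high, the tallest thing on the turntable, standing loose on it with its axis 60 mm from the turning axis. Origin at the centre of its underside.
- honey_jar: Clear jar with black lid, 63 mm in diameter, 94 mm high, loose on the turntable, axis 60 mm from the turning axis. Origin at the centre of its underside.
- spice_jar: Slim spice jar with black cap, 45 mm in diameter, 105 mm high, loose on the turntable, axis 60 mm from the turning axis. Origin at the centre of its underside.
- salve_tin: Flat round pale tin, 90 mm in diameter, 32 mm high, loose on the turntable, axis 60 mm from the turning axis. Origin at the centre of its underside.
- mug: White mug, 92 mm high, 121 mm over the handle; loose on the worktop to the left of the turntable, towards the back. Origin at its underside.
- tumbler: Glass tumbler, 80 mm in diameter, 88 mm high; loose on the worktop to the left. Origin at its underside.
- tuna_tin: Food tin, 86 mm in diameter, 40 mm high; loose on the worktop to the right. Origin at its underside.
- espresso_cup: Dark espresso cup, 53 mm high, 93 mm over the handle; loose on the worktop to the left, behind the chopping board. Origin at its underside.
Not all that is in view belongs to the job. What is shaped like the pepper_mill but turquoise is not meant.

How it is judged:
By the outcome, as a careful person would: the job done as asked, in the order asked, and still so for the second after the job is handed in, with the robot touching nothing.
It also fails if it takes over 54 s, if anything falls off the work surface, if the arm or the gripper's body presses on something with over 40 N, if the wrist force passes 120 N, or if a joint passes its speed limit or range.

### The arm

A 7-joint arm with a two-finger parallel gripper is mounted at the origin on a cart in front of the work surface, level with it; the furniture and walls round the work are solid. World frame = base frame: x ahead of the robot, y to its left, z up, the work surface at z = 0. Lengths are in mm, angles in rad, forces in N, time in s.
With the tool pointing down it reaches from about 400 to 875 mm from the base axis. Payload 6.5 kg.
Tool frame: the origin (TCP) lies midway between the tips of the shut fingers; the grasp point (between the pads) lies arm.hold_point_z behind it (arm.hold_point_z is the distance from the TCP to the grasp point, in mm); z points along the fingers, y is the line along which they close (so a half turn about z gives the same grasp; the last joint's range is limited). The gripper opens to 85 mm and grips with 20 to 120 N. Pads are 22 mm wide; open, the fingers measure 114 mm over their backs; the gripper's body (76 mm by 85 mm) begins 54 mm behind the grasp point. The pads swing forward as they close: fully open they stand 13 mm farther back than shut.
Start: joints at [1.209, 0.536, -0.004, 1.538, 0.003, 1.067, -0.071], TCP at [189.474, -621.763, 231.29] pointing down, gripper open.
Joint ranges: [-2.7, 2.7], [-0.37, 2.16], [-1.27, 1.26], [0.24, 2.4], [-1.31, 4.45], [0.19, 1.91], [-2.76, 2.76]. Speed limits (rad/s): [2.39, 2.39, 3.14, 3.14, 3.14, 3.14, 3.14].

### API

Orientations are given as [roll, pitch, yaw] about the fixed x, y, z axes, in that order (R = Rz(yaw) Ry(pitch) Rx(roll)).
In Python, from bench import readout, optics, job, arm gives the robot as it stands. The module is installed in compiled form; this text tells all that it offers.
- The arm moves only by the shell command python3 -m crank 'ROWS'. ROWS is JSON, a list of rows, each an object of numbers: "x", "y", "z": the shift along the tool's x, y, z in units of 50 mm (1.0 is 50 mm); "ax", "ay", "az": the turn, a rotation vector about the tool's x, y, z in units of 8 degrees (1.0 is 8 degrees); "hand": the finger opening in mm, from 0 to 85.4. A call has 1 to 8 rows; each row shifts and turns the commanded pose from where the row before left it, along the tool's axes as they then stand; what a row does not reach is not made up. A row lasts 1/10 s, in which the tool goes at most 50 mm and 8.59 degrees, less where a joint would pass 70% of its speed; a pose out of reach is approached as far as the arm can. A call is refused whole if a number of a shift passes 1 or a number of a turn 1, either way. A call with a gripper value outside its range is refused whole. The fingers move at their own pace and stop on an object; the grip force is fixed at half the most. Time passes only in rows, so rows that do not move let the fingers close. It gives the time, the measured TCP pose, the force, the opening and the grip force at its end, in the units of the state.
- readout.get_state(): the state, without advancing time (a new reading comes with each control period).
- optics.read_camera(name): name is "scene" or "top" or "wrist"; returns the picture (480x640x3 uint8, red, green, blue); there is no depth.
- optics.camera_info(name): a dict with "K" (3x3 intrinsics, pixels), "eye" and "orientation" of the camera in the world. Camera axes: x right, y down, z forward; pixel columns grow to the right and rows downward; lengths in mm; the calibration is good to about 2 mm. A picture is of the moment at which its call begins: read the wrist's pose just before it. camera_info takes no time and is no camera call; for the wrist camera it gives the pose at the moment of the call.
- job.job_done(): hands the job in; it is judged then, once.
Trained networks look in the newest picture that a camera, given by its name, has taken for a name from the list of things; names that differ only in an ending like _2 or _b are one class to them, and where a whole thing is asked for, a point or a joint stands for the part that bears it (a point fixed in the world has none). Each returns a list of dicts, best first, with "confidence" (0 to 1); they miss things now and then, are a little off and sometimes report something else, mostly with a low value. They report only what shows in the picture. A call takes as long as a camera call. They do not tell look-alikes from the thing itself.
- optics.boxes_of(thing, camera): "point" ([x, y, z] in mm, in world coordinates, good to about 4 mm: the middle of the surface that is visible of it).
The state is a dict: "t": time; "joints": joint angles; "joint_vel": joint speeds; "joint_efforts": joint torques, N m; "eef_pos": TCP position; "tool_rot": TCP orientation; "wrist_force": force on the tool from outside, world axes, zero at the start; "wrist_torque": the same for the moment, N m; "opening": opening from 0.0 (shut) to 1.0 (fully open); "finger_force": force on a finger pad.
Only numpy, scipy, OpenCV 4.12 (cv2) and the standard library are available. Lean on these libraries where they do the work, as an engineer would, in place of code of your own. Each camera call takes 0.05 s, during which the arm holds its last target. There are 200 camera calls.

## Working session

There is one attempt and no reset: what is moved stays moved. The work goes in short steps, Python scripts to look and compute and a shell command to move; the robot and the scene stay as the last step left them, time stands still between calls to the robot, and variables do not carry over. Pictures are saved under pics/ and viewed, at most 10 in all, crops included, and the job is handed in when it is done.

```bash
mkdir -p pics
cat > h.py <<'E'
import numpy as np, cv2
from bench import readout, optics, job, arm
def snap(c,f):
    im=optics.read_camera(c); cv2.imwrite('pics/'+f,im[:,:,::-1]); return im
def show(*things,cam):
    for t in things:
        for d in optics.boxes_of(t,cam)[:3]: print(cam,t,round(d['confidence'],2),np.round(d['point']))
E
python3 - <<'E'
from h import *
s=readout.get_state(); print(s['t'],s['eef_pos'],s['tool_rot'],s['opening'],arm.hold_point_z)
for c in('scene','top'):
    snap(c,c+'0.png'); i=optics.camera_info(c); print(c,{k:np.round(v,2).tolist() for k,v in i.items()})
    show('pointer','foot','turntable','knob0','pepper_mill','honey_jar','spice_jar','salve_tin',cam=c)
E
```

```text
0.0 [ 189.25617116 -621.15512492  230.38583347] [-3.13977805e+00  1.30795700e-04  2.95825297e-01] 0.9952399820346004 18.700000000000003
scene {'K': [[466.45, 0.0, 315.5], [0.0, 466.45, 246.0], [0.0, 0.0, 1.0]], 'eye': [9.67, 353.9, 897.77], 'orientation': [-2.42, -0.0, -2.27]}
scene pointer 0.76 [ 369. -147.    9.]
scene foot 0.73 [ 366. -142.   10.]
scene turntable 0.8 [ 497. -121.   42.]
scene knob0 0.59 [ 502. -127.   40.]
scene knob0 0.45 [525. 181.  46.]
scene pepper_mill 0.89 [ 660. -448.   81.]
scene honey_jar 0.82 [ 473. -143.  119.]
scene spice_jar 0.7 [ 518. -222.  133.]
scene salve_tin 0.73 [ 579. -190.   72.]
top {'K': [[602.18, 0.0, 315.03], [0.0, 602.18, 238.41], [0.0, 0.0, 1.0]], 'eye': [297.24, -98.44, 1381.44], 'orientation': [-2.94, 0.0, -1.55]}
top foot 0.49 [ 364. -148.   10.]
top turntable 0.87 [ 522. -176.   42.]
top knob0 0.64 [ 522. -173.   40.]
top pepper_mill 0.96 [ 659. -452.  114.]
top pepper_mill 0.55 [ 546. -117.  177.]
top honey_jar 0.71 [ 481. -155.  135.]
top spice_jar 0.9 [ 522. -228.  147.]
top salve_tin 0.56 [ 592. -184.   74.]
```

View pics/top0.png

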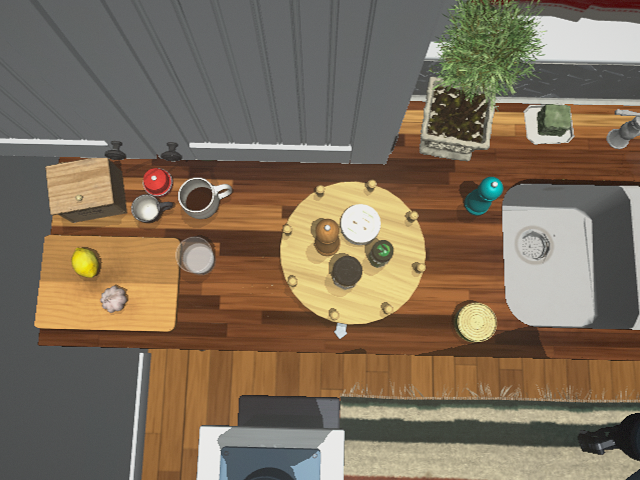

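View pics/scene0.png

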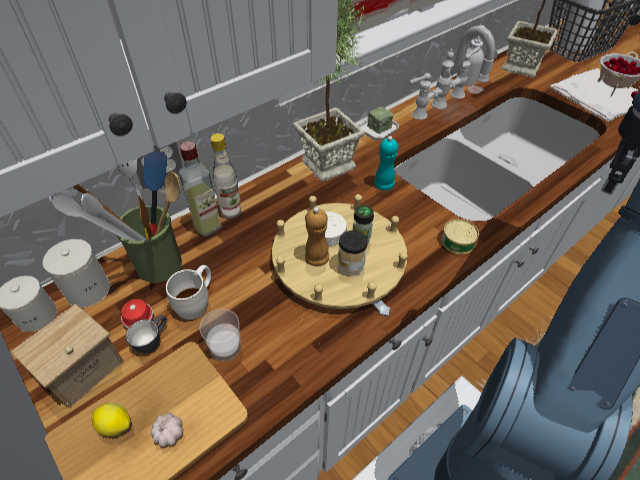

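The brown mill is at top pixel (326,235) on the board. The candidates are that one and the turquoise mill at (484,196), which is the decoy, so I choose the brown one. The pointer tip is near (341,337), and there are eight knobs around the rim. Next I check with a close crop and measure the geometry.

```bash
cat >> h.py <<'E'
from scipy.spatial.transform import Rotation as R
from scipy.optimize import least_squares
def ray(c,uv,z):
    i=optics.camera_info(c); d=R.from_euler('xyz',i['orientation']).as_matrix()@np.linalg.inv(i['K'])@[*uv,1]
    e=np.array(i['eye']); return (e+d*(z-e[2])/d[2])
def proj(c,p):
    i=optics.camera_info(c); q=i['K']@(R.from_euler('xyz',i['orientation']).as_matrix().T@(np.array(p)-i['eye'])); return q[:2]/q[2]
def fit(P,r=153):
    # knobs: centre + phase
    P=np.array(P)
    def f(v):
        a=np.arctan2(P[:,1]-v[1],P[:,0]-v[0]); k=np.round((a-v[2])/(np.pi/4))*np.pi/4+v[2]
        return np.r_[P[:,0]-v[0]-r*np.cos(k),P[:,1]-v[1]-r*np.sin(k)]
    return min((least_squares(f,[*P[:,:2].mean(0),a]) for a in np.linspace(0,.78,8)),key=lambda s:s.cost)
E
python3 - <<'E'
from h import *
kt=[(388,309),(334,314),(292,281),(288,230),(320,190),(371,184),(413,216),(420,267)]
P=[ray('top',p,81)[:2] for p in kt]; s=fit(P); c=s.x; print('centre phase',c,'rms',np.sqrt(2*s.cost/16)); print(np.round(P))
ks=[(318,287),(371,286),(402,256),(394,219),(357,198),(281,263),(278,228)]
Q=[ray('scene',p,81)[:2] for p in ks]; s2=fit(Q); print('scene',s2.x,np.sqrt(2*s2.cost/14))
tt=ray('top',(341,338),8); ts=ray('scene',(389,314),8); print('tip',tt,ts)
m1=ray('top',(326,227),205); m2=ray('scene',(313,200),205); print('milltop',m1,m2)
for n,p in(('tip',tt),('tip2',ts),('mill',m1),('mill2',m2)):
    d=p[:2]-c[:2]; print(n,np.hypot(*d),np.degrees(np.arctan2(d[1],d[0])))
im=cv2.imread('pics/top0.png')[170:350,265:440]; im2=cv2.imread('pics/scene0.png')[180:330,260:420]
a=cv2.resize(im,None,fx=2.6,fy=2.6,interpolation=2)[:450];b=cv2.resize(im2,(345,323),interpolation=2)
o=np.zeros((468,800,3),np.uint8); o[:450,:455]=a; o[:323,455:]=b; cv2.imwrite('pics/c1.png',o)
E
```

```text
centre phase [ 5.41567772e+02 -1.71462203e+02  5.26857780e-01] rms 1.501297264090153
[[ 410. -248.]
 [ 397. -132.]
 [ 466.  -39.]
 [ 579.  -27.]
 [ 672.  -95.]
 [ 689. -209.]
 [ 617. -303.]
 [ 503. -318.]]
scene [ 536.68730851 -163.35552561    0.55158983] 3.8668611845042506
tip [ 348.75452527 -150.6773619     8.        ] [ 344.45636154 -145.73918566    8.        ]
milltop [ 559.87758154 -109.48908042  205.        ] [ 579.3958931 -120.0999949  205.       ]
tip 193.9302910917182 173.8474002325118
tip2 198.78275032362689 172.5649240985302
mill 64.62133582788705 73.540352013178
mill2 63.78905201195395 53.62845920700206
```

View pics/c1.png

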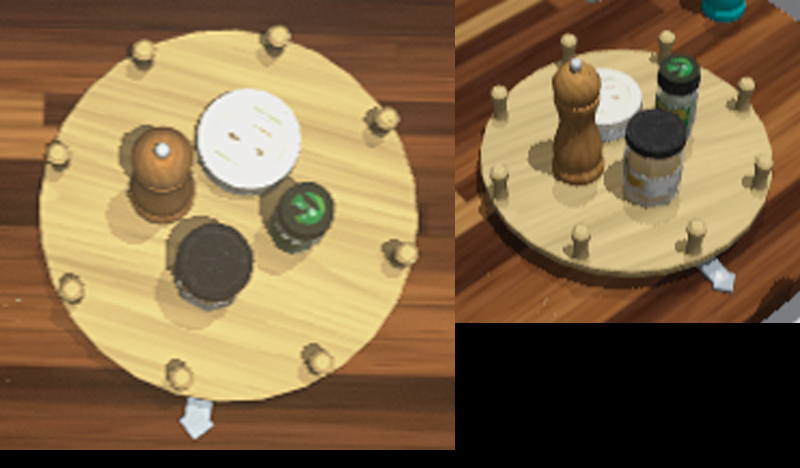

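The crop confirms the choice: the brown mill's steel top is at crop (162,150), top pixel (327,228). The pointer tip is at crop (195,438). My first scene pixel for the mill was off, since its top is really near (316,209). The mill stands at about 73° and the pointer at about 173°, so the board must turn about +100° counter-clockwise. I'll push the knob at 120° from behind, with shut fingers following the rim, and go in at θ≈103°.

```bash
python3 -m crank '[{"hand":0,"z":-0.5,"x":0.3,"y":-0.3},{"hand":0,"z":-0.3,"x":0.5,"y":-0.5},{"x":0.6,"y":-0.6,"hand":0},{"x":0.6,"y":-0.6,"hand":0},{"x":0.6,"y":-0.6,"hand":0},{"x":0.6,"y":-0.6,"hand":0},{"x":0.6,"y":-0.6,"hand":0},{"x":0.6,"y":-0.6,"hand":0}]'
python3 - <<'E'
from h import *
m=[ray('top',(327.3,227.7),205),ray('scene',(315.7,209),205)]; print(m)
for p in m: print(np.hypot(*(p[:2]-[541,-170])),np.degrees(np.arctan2(p[1]+170,p[0]-541)))
E
```

```text
[array([ 558.50736518, -112.12022575,  205.        ]), array([ 554.32952897, -106.60059607,  205.        ])]
60.469629587693575 73.17058266779382
64.78549808178707 78.12667200393784invalid input at $[0]: expected keys x, y, z, ax, ay, az, hand
```

```bash
python3 -m crank '[{"x":0.3,"y":-0.3,"z":-0.5,"ax":0,"ay":0,"az":0,"hand":0},{"x":0.5,"y":-0.5,"z":-0.3,"ax":0,"ay":0,"az":0,"hand":0},{"x":0.6,"y":-0.6,"z":0,"ax":0,"ay":0,"az":0,"hand":0},{"x":0.6,"y":-0.6,"z":0,"ax":0,"ay":0,"az":0,"hand":0},{"x":0.6,"y":-0.6,"z":0,"ax":0,"ay":0,"az":0,"hand":0},{"x":0.6,"y":-0.6,"z":0,"ax":0,"ay":0,"az":0,"hand":0},{"x":0.6,"y":-0.6,"z":0,"ax":0,"ay":0,"az":0,"hand":0},{"x":0.6,"y":-0.6,"z":0,"ax":0,"ay":0,"az":0,"hand":0}]'
```

```text
t: 1.7
eef_pos: [336.4, -345.7, 271.6]
tool_rot: [3.141, -0.0, 0.296]
wrist_force: [0.9, 0.4, 0.3]
opening: 0.001
finger_force: 0.0
```

```bash
python3 -m crank '[{"x":0.65,"y":-0.65,"z":0,"ax":0,"ay":0,"az":0,"hand":0},{"x":0.65,"y":-0.65,"z":0,"ax":0,"ay":0,"az":0.1,"hand":0},{"x":0.65,"y":-0.65,"z":0,"ax":0,"ay":0,"az":0.1,"hand":0},{"x":0.65,"y":-0.65,"z":0,"ax":0,"ay":0,"az":0.1,"hand":0},{"x":0.65,"y":-0.65,"z":0,"ax":0,"ay":0,"az":0.1,"hand":0},{"x":0.65,"y":-0.65,"z":0,"ax":0,"ay":0,"az":0.1,"hand":0},{"x":0.65,"y":-0.65,"z":0,"ax":0,"ay":0,"az":0,"hand":0},{"x":0,"y":0,"z":0,"ax":0,"ay":0,"az":0,"hand":0}]'
cat > st.py <<'E'
from h import *
C=np.array([541,-170.])
s=readout.get_state(); p=np.array(s['eef_pos']); d=p[:2]-C; yaw=s['tool_rot'][2]
print('t',round(s['t'],2),'p',p.round(1),'r',np.hypot(*d).round(1),'th',np.degrees(np.arctan2(d[1],d[0])).round(1),'yaw+90',round(np.degrees(yaw)+90,1),'F',np.round(s['wrist_force'],1),'j',np.round(s['joints'],2))
E
python3 - <<'E'
import st
from h import *
snap('wrist','w1.png'); show('pointer','turntable','knob0','pepper_mill',cam='wrist')
E
```

```text
t: 2.5
eef_pos: [498.2, -61.1, 271.8]
tool_rot: [-3.139, -0.004, 0.236]
wrist_force: [-0.8, -0.6, 0.1]
opening: -0.0
finger_force: 0.0
t 2.5 p [498.2 -61.1 271.8] r 117.0 th 111.4 yaw+90 103.5 F [-0.8 -0.6  0.1] j [ 0.34  0.26 -0.36  1.86  0.1   1.03 -1.4 ]
wrist pointer 0.38 [628. 158.  57.]
wrist turntable 0.76 [ 578. -144.   42.]
wrist knob0 0.73 [ 578. -143.   42.]
wrist pepper_mill 0.84 [ 558. -100.  188.]
```

View pics/w1.png

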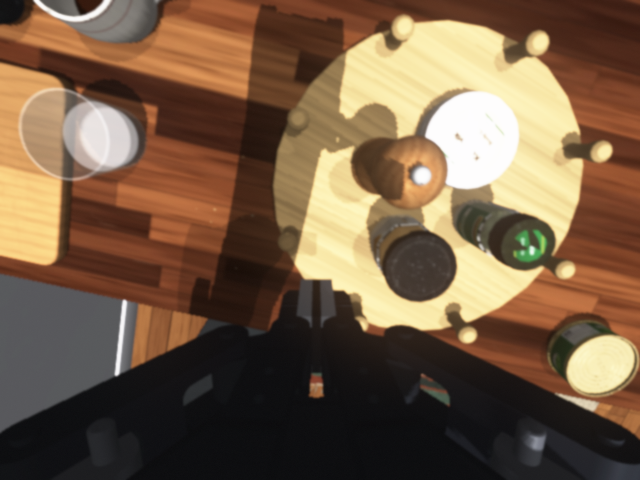

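The wrist view shows the mill's steel top at (422,175) and knobs at (402,28), (537,42), (600,151), (565,269), (467,335), (297,118) and (289,237). I use these as a second measurement.

Run:
```python
from h import *
s=readout.get_state();i=optics.camera_info('wrist'); print(np.array(i['eye'])-s['eef_pos'])
k=[(402,28),(537,42),(600,151),(565,269),(467,335),(297,118),(289,237)]
f=fit([ray('wrist',p,82)[:2] for p in k]); print(f.x,np.degrees(f.x[2]),np.sqrt(2*f.cost/14))
m=ray('wrist',(422,175),204); d=m[:2]-f.x[:2]; print(m,np.hypot(*d),np.degrees(np.arctan2(d[1],d[0])))
```

```text
[ 64.84168316  14.83363274 142.32619373]
[ 5.37706929e+02 -1.80578572e+02  5.11677272e-01] 29.316948174345676 1.8003478811900666
[ 556.45806102 -120.43533428  204.        ] 62.99852370044856 72.68384930177929
```

```bash
python3 -m crank '[{"x":0.1,"y":-0.4,"z":0,"ax":0,"ay":0,"az":0,"hand":0},{"x":0.1,"y":-0.4,"z":0,"ax":0,"ay":0,"az":0,"hand":0},{"x":0.1,"y":0,"z":0.5,"ax":0,"ay":0,"az":0,"hand":0},{"x":0.1,"y":0,"z":0.5,"ax":0,"ay":0,"az":0,"hand":0},{"x":0,"y":0,"z":0.5,"ax":0,"ay":0,"az":0,"hand":0},{"x":0,"y":0,"z":0,"ax":0,"ay":0,"az":0,"hand":0}]'; python3 st.py
```

```text
t: 3.35
eef_pos: [503.3, -26.0, 193.6]
tool_rot: [-3.141, 0.006, 0.224]
wrist_force: [-0.5, -0.1, 0.8]
opening: -0.002
finger_force: 0.0
t 3.35 p [503.3 -26.  193.6] r 148.8 th 104.7 yaw+90 102.8 F [-0.5 -0.1  0.8] j [ 0.26  0.37 -0.36  1.93  0.17  0.88 -1.54]
```

```bash
python3 -m crank '[{"x":0.1,"y":-0.12,"z":0.5,"ax":0,"ay":0,"az":0,"hand":0},{"x":0,"y":0,"z":0.5,"ax":0,"ay":0,"az":0,"hand":0},{"x":0,"y":0,"z":0.5,"ax":0,"ay":0,"az":0,"hand":0},{"x":0,"y":0,"z":0.5,"ax":0,"ay":0,"az":0,"hand":0},{"x":0,"y":0,"z":0.4,"ax":0,"ay":0,"az":0,"hand":0},{"x":0,"y":0,"z":0.2,"ax":0,"ay":0,"az":0,"hand":0},{"x":0,"y":0,"z":0,"ax":0,"ay":0,"az":0,"hand":0}]'
python3 - <<'E'
import st
from h import *
snap('scene','s2.png')
im=cv2.imread('pics/s2.png')[150:350,220:460]; cv2.imwrite('pics/s2c.png',cv2.resize(im,None,fx=3,fy=3))
E
```

```text
t: 4.05
eef_pos: [509.2, -18.3, 66.2]
tool_rot: [3.141, 0.001, 0.225]
wrist_force: [0.1, 1.0, -0.0]
opening: 0.001
finger_force: 0.0
t 4.05 p [509.2 -18.3  66.2] r 155.0 th 101.8 yaw+90 102.9 F [ 0.1  1.  -0. ] j [ 0.18  0.58 -0.3   2.    0.28  0.61 -1.65]
```

View pics/s2c.png

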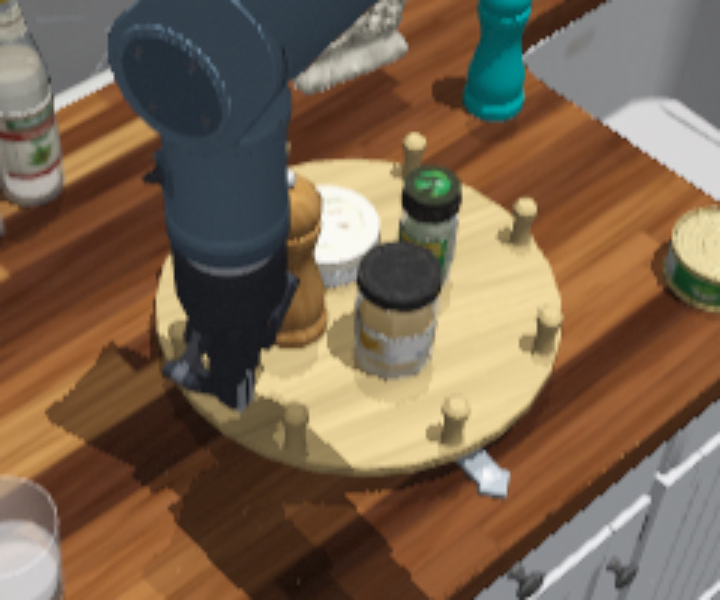

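```bash
python3 -m crank '[{"x":-0.13,"y":0.003,"z":0.05,"ax":0,"ay":0,"az":-0.3,"hand":0},{"x":-0.13,"y":0.003,"z":0.05,"ax":0,"ay":0,"az":-0.3,"hand":0},{"x":-0.1,"y":0.003,"z":0,"ax":0,"ay":0,"az":-0.23,"hand":0},{"x":-0.1,"y":0.003,"z":0,"ax":0,"ay":0,"az":-0.23,"hand":0},{"x":-0.1,"y":0.003,"z":0,"ax":0,"ay":0,"az":-0.23,"hand":0},{"x":-0.1,"y":0.003,"z":0,"ax":0,"ay":0,"az":-0.23,"hand":0},{"x":-0.1,"y":0.003,"z":0,"ax":0,"ay":0,"az":-0.23,"hand":0},{"x":-0.1,"y":0.003,"z":0,"ax":0,"ay":0,"az":-0.23,"hand":0}]'; python3 st.py
```

```text
t: 4.9
eef_pos: [469.6, -33.3, 61.4]
tool_rot: [3.141, -0.001, 0.505]
wrist_force: [0.8, 0.3, 1.2]
opening: -0.002
finger_force: 0.4
t 4.9 p [469.6 -33.3  61.4] r 154.2 th 117.6 yaw+90 118.9 F [0.8 0.3 1.2] j [ 0.27  0.55 -0.37  2.09  0.36  0.56 -1.42]
```

```bash
python3 -m crank '[{"x":-0.15,"y":0.004,"z":0,"ax":0,"ay":0,"az":-0.35,"hand":0},{"x":-0.15,"y":0.004,"z":0,"ax":0,"ay":0,"az":-0.35,"hand":0},{"x":-0.15,"y":0.004,"z":0,"ax":0,"ay":0,"az":-0.35,"hand":0},{"x":-0.15,"y":0.004,"z":0,"ax":0,"ay":0,"az":-0.35,"hand":0},{"x":-0.15,"y":0.004,"z":0,"ax":0,"ay":0,"az":-0.35,"hand":0},{"x":-0.15,"y":0.004,"z":0,"ax":0,"ay":0,"az":-0.35,"hand":0},{"x":-0.15,"y":0.004,"z":0,"ax":0,"ay":0,"az":-0.35,"hand":0},{"x":-0.15,"y":0.004,"z":0,"ax":0,"ay":0,"az":-0.35,"hand":0}]'
python3 - <<'E'
import st
from h import *
snap('top','t3.png')
im=cv2.imread('pics/t3.png')[160:360,245:445]; cv2.imwrite('pics/t3c.png',cv2.resize(im,None,fx=3,fy=3))
E
```

```text
t: 5.7
eef_pos: [423.3, -71.7, 61.2]
tool_rot: [-3.141, 0.0, 0.897]
wrist_force: [-0.1, 1.5, 0.2]
opening: 0.0
finger_force: 0.5
t 5.7 p [423.3 -71.7  61.2] r 153.3 th 140.1 yaw+90 141.4 F [-0.1  1.5  0.2] j [ 0.45  0.52 -0.47  2.19  0.46  0.53 -1.04]
```

View pics/t3c.png

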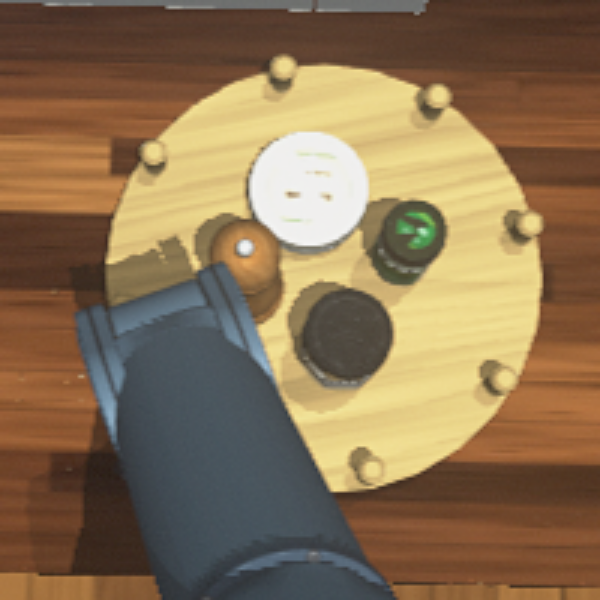

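The mill's top is at crop (245,247), i.e. full (327,242), still upright. The board has turned with the push. I compute its phase and continue.

```bash
python3 - <<'E'
from h import *
g=lambda p:(p[0]/3+245,p[1]/3+160)
k=[(283,68),(437,98),(525,224),(502,378),(369,467),(152,153)]
f=fit([ray('top',g(p),81)[:2] for p in k]); print(f.x,np.degrees(f.x[2])%45,np.sqrt(2*f.cost/12))
m=ray('top',g((245,247)),205);d=m[:2]-f.x[:2];print(m,np.hypot(*d),np.degrees(np.arctan2(d[1],d[0])))
E
python3 -m crank '[{"x":-0.15,"y":0.002,"z":0,"ax":0,"ay":0,"az":-0.35,"hand":0},{"x":-0.15,"y":0.002,"z":0,"ax":0,"ay":0,"az":-0.35,"hand":0},{"x":-0.15,"y":0.002,"z":0,"ax":0,"ay":0,"az":-0.35,"hand":0},{"x":-0.15,"y":0.002,"z":0,"ax":0,"ay":0,"az":-0.35,"hand":0},{"x":-0.15,"y":0.002,"z":0,"ax":0,"ay":0,"az":-0.35,"hand":0},{"x":-0.15,"y":0.002,"z":0,"ax":0,"ay":0,"az":-0.35,"hand":0},{"x":-0.15,"y":0.002,"z":0,"ax":0,"ay":0,"az":-0.35,"hand":0},{"x":-0.15,"y":0.002,"z":0,"ax":0,"ay":0,"az":-0.35,"hand":0}]'; python3 st.py
```

```text
[ 5.41750266e+02 -1.71228329e+02  2.22887573e-01] 12.770517212817158 1.1718454330871686
[ 528.64838592 -111.49721891  205.        ] 61.15116301711302 102.37176329592288
t: 6.55
eef_pos: [395.2, -124.2, 61.2]
tool_rot: [-3.141, -0.0, 1.287]
wrist_force: [-0.1, 0.8, 0.1]
opening: -0.001
finger_force: 0.5
t 6.55 p [ 395.2 -124.2   61.2] r 152.8 th 162.6 yaw+90 163.7 F [-0.1  0.8  0.1] j [ 0.67  0.52 -0.56  2.22  0.55  0.54 -0.6 ]
```

```bash
python3 - <<'E'
from h import *
C=np.array([541.7,-171.3])
for c,f,(a,b,u,v) in(('top','top0.png',(318,345,325,360)),('scene','scene0.png',(296,325,368,400))):
    im=cv2.imread('pics/'+f).astype(int); sub=im[a:b,u:v]
    m=(sub.min(2)>120)&(sub[:,:,0]>=sub[:,:,2]-8)
    y,x=np.nonzero(m); P=np.array([ray(c,(i+u,j+a),8)[:2] for i,j in zip(x,y)])
    d=P-C; print(c,len(P),P.mean(0),'centroid ang',np.degrees(np.arctan2(*d.mean(0)[::-1])),'max r',np.hypot(*d.T).max(), 'tip ang',np.degrees(np.arctan2(*d[np.hypot(*d.T).argmax()][::-1])))
E
python3 -m crank '[{"x":-0.15,"y":0.002,"z":0,"ax":0,"ay":0,"az":-0.35,"hand":0},{"x":-0.15,"y":0.002,"z":0,"ax":0,"ay":0,"az":-0.35,"hand":0},{"x":-0.15,"y":0.002,"z":0,"ax":0,"ay":0,"az":-0.35,"hand":0},{"x":-0.15,"y":0.002,"z":0,"ax":0,"ay":0,"az":-0.35,"hand":0},{"x":-0.15,"y":0.002,"z":0,"ax":0,"ay":0,"az":-0.35,"hand":0},{"x":-0.15,"y":0.002,"z":0,"ax":0,"ay":0,"az":-0.35,"hand":0},{"x":-0.15,"y":0.002,"z":0,"ax":0,"ay":0,"az":-0.35,"hand":0},{"x":-0.15,"y":0.002,"z":0,"ax":0,"ay":0,"az":-0.35,"hand":0}]'; python3 st.py
```

```text
top 143 [ 366.49248554 -148.9112921 ] centroid ang 172.71798335079527 max r 194.68714721184043 tip ang 172.58559794697157
scene 129 [ 366.20874578 -146.36004066] centroid ang 171.91156687036562 max r 197.68506768478701 tip ang 172.06715080045103
t: 7.35
eef_pos: [388.9, -183.5, 61.1]
tool_rot: [-3.14, -0.001, 1.677]
wrist_force: [0.1, 0.2, 0.6]
opening: -0.001
finger_force: 0.5
t 7.35 p [ 388.9 -183.5   61.1] r 152.7 th -174.9 yaw+90 186.1 F [0.1 0.2 0.6] j [ 0.88  0.57 -0.66  2.18  0.63  0.59 -0.13]
```

```bash
python3 -m crank '[{"x":-0.15,"y":0.002,"z":0,"ax":0,"ay":0,"az":-0.35,"hand":0},{"x":-0.15,"y":0.002,"z":0,"ax":0,"ay":0,"az":-0.35,"hand":0},{"x":-0.15,"y":0.002,"z":0,"ax":0,"ay":0,"az":-0.35,"hand":0},{"x":-0.15,"y":0.002,"z":0,"ax":0,"ay":0,"az":-0.35,"hand":0},{"x":-0.15,"y":0.002,"z":0,"ax":0,"ay":0,"az":-0.35,"hand":0},{"x":-0.15,"y":0.002,"z":0,"ax":0,"ay":0,"az":-0.35,"hand":0},{"x":-0.1,"y":0.002,"z":0,"ax":0,"ay":0,"az":-0.25,"hand":0},{"x":0,"y":0,"z":0,"ax":0,"ay":0,"az":0,"hand":0}]'
python3 - <<'E'
import st
from h import *
snap('top','t4.png')
im=cv2.imread('pics/t4.png')[160:360,245:445]; cv2.imwrite('pics/t4c.png',cv2.resize(im,None,fx=3,fy=3))
E
```

```text
t: 8.15
eef_pos: [402.1, -232.3, 61.0]
tool_rot: [-3.141, -0.0, 2.002]
wrist_force: [-0.5, 0.3, -0.3]
opening: 0.001
finger_force: 0.0
t 8.15 p [ 402.1 -232.3   61. ] r 152.2 th -155.9 yaw+90 204.7 F [-0.5  0.3 -0.3] j [ 1.01  0.63 -0.73  2.09  0.69  0.67  0.24]
```

View pics/t4c.png

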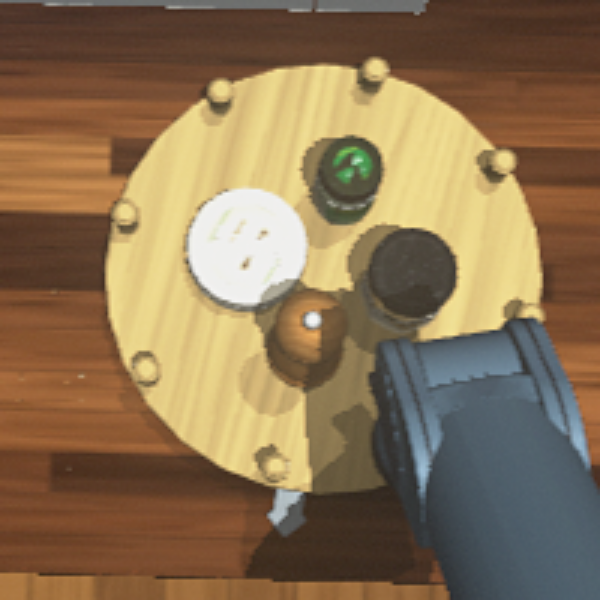

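The mill is upright with its steel top at crop (313,320). The pointer is at (287,515), and the mill is nearly in line. I compute the remaining angle.

Run:
```python
from h import *
g=lambda p:(p[0]/3+245,p[1]/3+160)
k=[(220,93),(374,70),(500,161),(124,214),(145,369),(273,463)]
f=fit([ray('top',g(p),81)[:2] for p in k]); print(f.x,np.degrees(f.x[2])%45,np.sqrt(2*f.cost/12))
m=ray('top',g((313,320)),205)
for C in (f.x[:2],np.array([541.7,-171.3])):
    d=m[:2]-C;print(m,np.hypot(*d),np.degrees(np.arctan2(d[1],d[0])))
```

```text
[ 541.82509672 -171.7142833     0.55706562] 31.9175090613115 1.2574822441345566
[ 480.80698764 -157.28820265  205.        ] 62.700250704968816 166.69821173010055
[ 480.80698764 -157.28820265  205.        ] 62.484313388502066 167.04151222388077
```

```bash
python3 -m crank '[{"x":-0.08,"y":0.002,"z":0,"ax":0,"ay":0,"az":-0.19,"hand":0},{"x":-0.08,"y":0.002,"z":0,"ax":0,"ay":0,"az":-0.19,"hand":0},{"x":-0.08,"y":0.002,"z":0,"ax":0,"ay":0,"az":-0.19,"hand":0},{"x":-0.07,"y":0.002,"z":0,"ax":0,"ay":0,"az":-0.17,"hand":0},{"x":0,"y":0,"z":0,"ax":0,"ay":0,"az":0,"hand":0},{"x":0.2,"y":-0.03,"z":0,"ax":0,"ay":0,"az":0,"hand":0},{"x":0.2,"y":-0.1,"z":0,"ax":0,"ay":0,"az":0,"hand":0},{"x":0,"y":0,"z":-0.5,"ax":0,"ay":0,"az":0,"hand":0}]'; python3 st.py
```

```text
t: 9.0
eef_pos: [389.9, -228.9, 84.4]
tool_rot: [-3.138, -0.006, 2.108]
wrist_force: [-0.1, -0.7, 0.4]
opening: -0.0
finger_force: 0.0
t 9.0 p [ 389.9 -228.9   84.4] r 162.2 th -158.7 yaw+90 210.8 F [-0.1 -0.7  0.4] j [ 1.08  0.59 -0.8   2.11  0.66  0.71  0.38]
```

```bash
python3 -m crank '[{"x":0,"y":-0.1,"z":-0.8,"ax":0,"ay":0,"az":0,"hand":0},{"x":0,"y":-0.1,"z":-0.8,"ax":0,"ay":0,"az":0,"hand":0},{"x":0,"y":0,"z":-0.8,"ax":0,"ay":0,"az":0,"hand":0},{"x":0,"y":0,"z":-0.8,"ax":0,"ay":0,"az":0,"hand":0},{"x":0,"y":0,"z":-0.5,"ax":0,"ay":0,"az":0,"hand":0},{"x":0,"y":0,"z":0,"ax":0,"ay":0,"az":0,"hand":0}]'
python3 - <<'E'
import st
from h import *
snap('top','t5.png'); snap('scene','s5.png')
a=cv2.resize(cv2.imread('pics/t5.png')[160:360,245:378],None,fx=3,fy=3,interpolation=2)
b=cv2.resize(cv2.imread('pics/s5.png')[180:330,260:420],(400,375),interpolation=2)
o=np.zeros((600,799,3),np.uint8); o[:,:399]=a; o[:375,399:]=b; cv2.imwrite('pics/c5.png',o)
E
```

```text
t: 9.6
eef_pos: [386.4, -236.7, 273.9]
tool_rot: [3.141, 0.006, 2.107]
wrist_force: [-0.9, -1.1, -0.4]
opening: -0.002
finger_force: 0.0
t 9.6 p [ 386.4 -236.7  273.9] r 168.4 th -156.7 yaw+90 210.7 F [-0.9 -1.1 -0.4] j [ 1.36  0.3  -1.06  1.95  0.3   1.06  0.71]
```

View pics/c5.png

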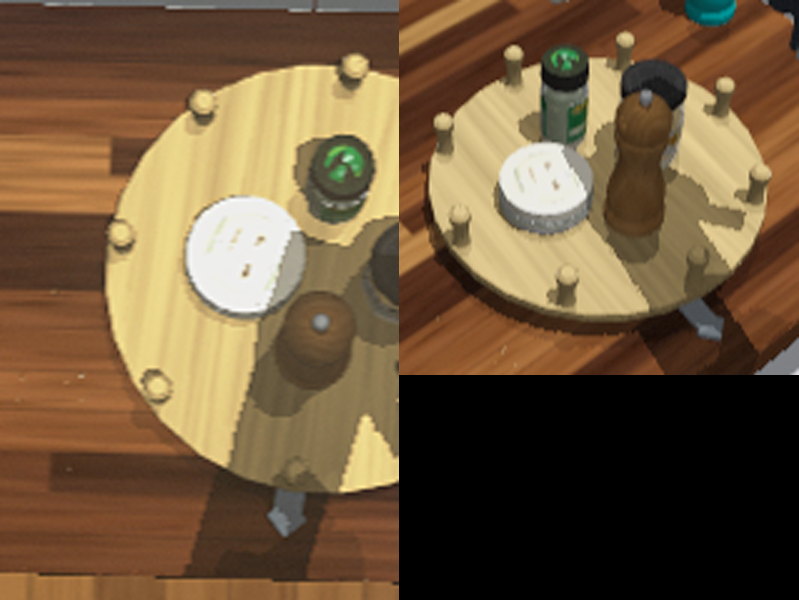

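All stands upright; the mill's steel top is at crop (320,322) and the tip is at (286,535). I calculate the remaining offset in both views.

Run:
```python
from h import *
C=np.array([541.7,-171.3]); A=lambda d:np.degrees(np.arctan2(d[1],d[0]))%360
g=lambda p:(p[0]/3+245,p[1]/3+160)
k=[(202,103),(354,68),(121,235),(157,387),(295,470)]
f=fit([ray('top',g(p),81)[:2] for p in k]); print(f.x,180+np.degrees(f.x[2])%45,np.sqrt(2*f.cost/10))
m=ray('top',g((320,322)),205); print('top mill',m,np.hypot(*(m[:2]-C)),A(m[:2]-C),'tip',A(ray('top',g((286,536)),8)[:2]-C))
q=lambda p:((p[0]-399)/2.5+260,p[1]/2.5+180)
ks=[(513,52),(625,38),(724,84),(759,172),(697,256),(567,273),(459,212),(443,120)]
fs=fit([ray('scene',q(p),81)[:2] for p in ks]); print('scene',fs.x,np.degrees(fs.x[2])%45+180,np.sqrt(2*fs.cost/16))
m=ray('scene',q((645,97)),205);print('mill',m,np.hypot(*(m[:2]-fs.x[:2])),A(m[:2]-fs.x[:2]),A(m[:2]-C),'tip',A(ray('scene',q((718,339)),8)[:2]-fs.x[:2]))
show('pepper_mill',cam='top');show('pepper_mill',cam='scene')
for r in (31,60,89): print(r,'base pts on pointer line 172.5 top',proj('top',[*(C+r*np.array([np.cos(np.radians(172.5)),np.sin(np.radians(172.5))])),205 if r==60 else 40]))
```

```text
[ 5.57187113e+02 -1.28921725e+02  2.18617084e-01] 192.5258362144579 25.65209880294801
top mill [ 479.59142106 -161.91025744  205.        ] 62.814352211925176 171.4029734221958 tip 173.51711918152057
scene [ 539.94039085 -168.73139049    0.65282554] 217.40414838581194 0.7963802423538252
mill [ 474.69967074 -155.84073384  205.        ] 66.50203446884383 168.82311821785336 167.00728983492183 tip 171.75364366580158
top pepper_mill 0.86 [ 663. -451.  117.]
top pepper_mill 0.58 [ 470. -167.  180.]
scene pepper_mill 0.87 [ 661. -448.   83.]
scene pepper_mill 0.85 [ 472. -150.  126.]
31 base pts on pointer line 172.5 top [350.120698   264.74830183]
60 base pts on pointer line 172.5 top [352.47356411 266.03929837]
89 base pts on pointer line 172.5 top [346.3750901 290.1089064]
```

Run:
```python
from h import *
i=optics.camera_info('wrist'); print(i['eye'],i['orientation']); snap('wrist','w6.png')
```

```text
[ 351.20361695 -179.24591326  412.44094994] [2.87780121e+00 2.34579728e-03 5.35975509e-01]
```

View pics/w6.png

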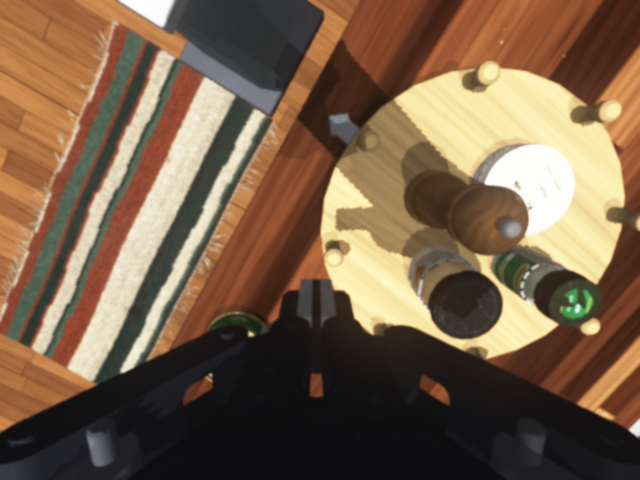

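The wrist view shows the pointer tip near (330,115), the mill's top at (510,229) with its foot around (432,198), and knobs at (368,141), (488,72), (607,111), (333,255) and (591,325).

Run:
```python
from h import *
A=lambda d:np.degrees(np.arctan2(d[1],d[0]))%360
k=np.array([ray('wrist',p,82)[:2] for p in [(368,139),(488,72),(607,111),(333,254),(591,326)]])
x0=[541,-171,np.radians(38)]
def F(v):
    a=np.arctan2(k[:,1]-v[1],k[:,0]-v[0]); q=np.round((a-v[2])/(np.pi/4))*np.pi/4+v[2]
    return np.r_[k[:,0]-v[0]-153*np.cos(q),k[:,1]-v[1]-153*np.sin(q)]
f=least_squares(F,x0); C=f.x[:2]; print(f.x,180+np.degrees(f.x[2]),np.sqrt(2*f.cost/10))
m=ray('wrist',(510,229),205); print('mill',m,np.hypot(*(m[:2]-C)),A(m[:2]-C))
im=cv2.imread('pics/w6.png').astype(int)[95:150,320:362]
y,x=np.nonzero((im[:,:,0]>=im[:,:,2])&(im.min(2)>75)); P=np.array([ray('wrist',(i+320,j+95),8)[:2] for i,j in zip(x,y)])-C
r=np.hypot(*P.T); print('tongue',len(P),A(P.mean(0)),r.max(),A(P[r.argmax()]),[int(x[r.argmax()]+320),int(y[r.argmax()]+95)])
# top view with good start
k=np.array([ray('top',(p[0]/3+245,p[1]/3+160),81)[:2] for p in [(202,103),(354,68),(121,235),(157,387),(295,470)]])
f=least_squares(F,x0); print('top',f.x,180+np.degrees(f.x[2]),np.sqrt(2*f.cost/10))
```

```text
[ 540.43700767 -171.09073514    0.65388293] 217.46473222014296 1.551643752880699
mill [ 478.19879959 -161.7078458   205.        ] 62.941505835258944 171.42678118005955
tongue 497 172.47787931883772 193.70297604647237 172.47142172346602 [330, 116]
top [ 541.15470329 -172.32504069    0.65786634] 217.69296465020622 0.9645648182538583
```

All views agree: the mill is at 171.4° and the pointer at 172.5°, so it is about 1° short. I go back down behind the same knob for a small nudge.

```bash
python3 -m crank '[{"x":0,"y":0,"z":0.8,"ax":0,"ay":0,"az":0,"hand":0},{"x":0,"y":0,"z":0.8,"ax":0,"ay":0,"az":0,"hand":0},{"x":0,"y":0,"z":0.8,"ax":0,"ay":0,"az":0,"hand":0},{"x":0,"y":0,"z":0.8,"ax":0,"ay":0,"az":0,"hand":0},{"x":0,"y":0,"z":0.7,"ax":0,"ay":0,"az":0,"hand":0},{"x":0,"y":0.13,"z":0.35,"ax":0,"ay":0,"az":0,"hand":0},{"x":0,"y":0.13,"z":0,"ax":0,"ay":0,"az":0,"hand":0},{"x":0,"y":0,"z":0,"ax":0,"ay":0,"az":0,"hand":0}]'; python3 st.py
```

```text
t: 10.65
eef_pos: [397.5, -228.5, 58.8]
tool_rot: [3.141, -0.001, 2.109]
wrist_force: [0.7, -0.1, -0.4]
opening: 0.002
finger_force: 0.0
t 10.65 p [ 397.5 -228.5   58.8] r 155.0 th -157.8 yaw+90 210.8 F [ 0.7 -0.1 -0.4] j [ 1.03  0.64 -0.75  2.11  0.72  0.67  0.32]
```

```bash
python3 -m crank '[{"x":-0.15,"y":0,"z":0,"ax":0,"ay":0,"az":0,"hand":0},{"x":-0.15,"y":0,"z":0,"ax":0,"ay":0,"az":0,"hand":0},{"x":-0.07,"y":-0.01,"z":0,"ax":0,"ay":0,"az":0,"hand":0},{"x":-0.04,"y":0,"z":0,"ax":0,"ay":0,"az":0,"hand":0},{"x":-0.035,"y":0,"z":0,"ax":0,"ay":0,"az":0,"hand":0},{"x":-0.03,"y":0,"z":0,"ax":0,"ay":0,"az":0,"hand":0},{"x":0,"y":0,"z":0,"ax":0,"ay":0,"az":0,"hand":0},{"x":0,"y":0,"z":0,"ax":0,"ay":0,"az":0,"hand":0}]'; python3 st.py
```

```text
t: 11.45
eef_pos: [408.3, -250.5, 58.8]
tool_rot: [3.142, 0.0, 2.107]
wrist_force: [0.4, -0.1, -0.8]
opening: 0.003
finger_force: 0.0
t 11.45 p [ 408.3 -250.5   58.8] r 155.2 th -148.8 yaw+90 210.7 F [ 0.4 -0.1 -0.8] j [ 1.05  0.67 -0.75  2.06  0.72  0.7   0.36]
```

```bash
python3 -m crank '[{"x":0.2,"y":-0.1,"z":0,"ax":0,"ay":0,"az":0,"hand":0},{"x":0.2,"y":-0.2,"z":0,"ax":0,"ay":0,"az":0,"hand":0},{"x":0,"y":0,"z":-0.7,"ax":0,"ay":0,"az":0,"hand":0},{"x":0,"y":0,"z":-0.8,"ax":0,"ay":0,"az":0,"hand":0},{"x":0,"y":0,"z":-0.8,"ax":0,"ay":0,"az":0,"hand":0},{"x":0,"y":0,"z":-0.8,"ax":0,"ay":0,"az":0,"hand":0},{"x":0,"y":0,"z":-0.8,"ax":0,"ay":0,"az":0,"hand":0},{"x":0,"y":0,"z":0,"ax":0,"ay":0,"az":0,"hand":0}]'; python3 -m crank '[{"x":0,"y":0,"z":0,"ax":0,"ay":0,"az":0,"hand":0},{"x":0,"y":0,"z":0,"ax":0,"ay":0,"az":0,"hand":0}]'
python3 - <<'E'
import st
from h import *
snap('wrist','w7.png'); snap('top','t7.png')
a=cv2.imread('pics/w7.png')[20:380,260:640]
b=cv2.resize(cv2.imread('pics/t7.png')[160:360,245:385],None,fx=2.9,fy=2.9,interpolation=2)
o=np.zeros((580,790,3),np.uint8); o[:360,:380]=a; o[:580,384:384+406]=b; cv2.imwrite('pics/c7.png',o)
E
```

```text
t: 12.25
eef_pos: [387.2, -241.6, 257.9]
tool_rot: [3.14, 0.007, 2.107]
wrist_force: [0.0, -0.1, -0.2]
opening: 0.003
finger_force: 0.0
t: 12.45
eef_pos: [383.9, -240.6, 252.6]
tool_rot: [-3.14, -0.002, 2.107]
wrist_force: [-0.5, -0.1, 0.3]
opening: -0.001
finger_force: 0.0
t 12.45 p [ 383.9 -240.6  252.6] r 172.3 th -155.8 yaw+90 210.7 F [-0.5 -0.1  0.3] j [ 1.35  0.33 -1.05  1.97  0.34  1.03  0.68]
```

View pics/c7.png

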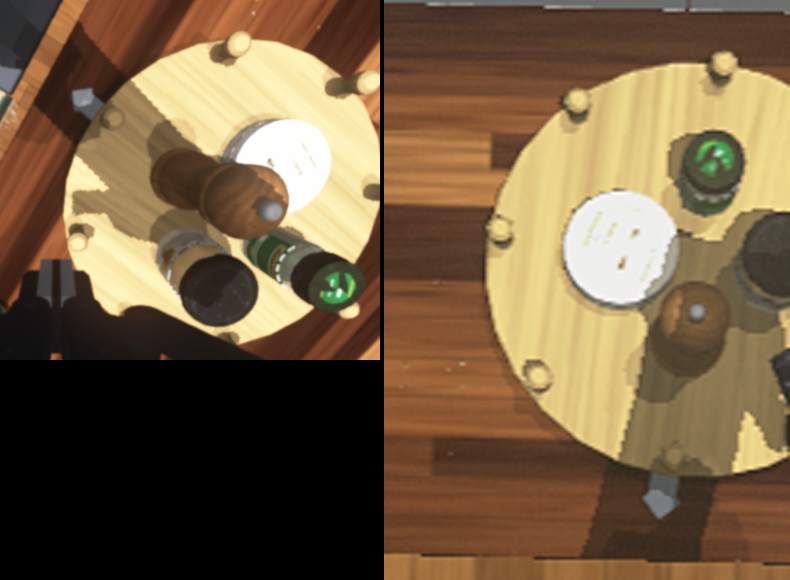

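The mill is upright in both views: wrist crop (268,211), top crop (696,312). Final check of the bearing:

Run:
```python
from h import *
A=lambda d:np.degrees(np.arctan2(d[1],d[0]))%360
C=np.array([541.2,-171.3])
for c,p,t in(('top',(352.6,267.6),(340.1,338.5)),('wrist',(528,231),(335,108))):
    m=ray(c,p,205);q=ray(c,t,8);print(c,m,A(m[:2]-C),A(q[:2]-C),np.hypot(*(q[:2]-C)))
k=np.array([ray('top',((p[0]-384)/2.9+245,p[1]/2.9+160),81)[:2] for p in [(578,101),(723,63),(500,229),(538,375),(674,455)]])
def F(v):
    a=np.arctan2(k[:,1]-v[1],k[:,0]-v[0]); q=np.round((a-v[2])/(np.pi/4))*np.pi/4+v[2]
    return np.r_[k[:,0]-v[0]-153*np.cos(q),k[:,1]-v[1]-153*np.sin(q)]
f=least_squares(F,[541,-171,.66]); print(f.x,180+np.degrees(f.x[2]))
```

```text
top [ 479.10535557 -163.75846663  205.        ] 173.0752149490355 173.33350340746733 194.92570616216716
wrist [ 476.75260136 -163.47552261  205.        ] 173.07767090106933 171.40692539103287 194.62352623455232
[ 542.14083226 -172.7073184     0.67539745] 218.69742312626656
```

Knob phase is 218.7° against the 218.6° target, and the mill is at about 173° with the pointer at about 172.5°. The hand is clear and the board is at rest, so I hand in.

```bash
python3 -c "
from bench import job; print(job.job_done())"
```

```text
the job is handed in; nothing more can be done
None
```

I turned the board about 100° counter-clockwise by pushing one rim knob with shut fingers. The pepper mill now stands upright in line with the pointer, within about 1° by my measurement. The hand is clear, and I handed the job in at about 12.5 s.

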